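# Turn the recipe binder to its next leaf

## Robot

A 6-joint arm with a two-finger parallel gripper is mounted at the origin on the work surface. World frame = base frame: x ahead of the robot, y to its left, z up, the work surface at z = 0. Lengths are in mm, angles in rad, forces in N, time in s.
With the tool pointing down it reaches from about 350 to 950 mm from the base axis. Payload 17.4 kg.
Tool frame: the origin (TCP) lies at the very end of the fingers, on their centre line; the grasp point (between the pads) lies 19 mm behind it (arm.grip_depth is the distance from the TCP to the grasp point, in mm); z points along the fingers, y is the line along which they close (so a half turn about z gives the same grasp; the last joint's range is limited). The gripper opens to 93 mm and grips with 3 to 60 N. Pads are 15 mm wide; open, the fingers measure 128 mm over their backs; the gripper's body (75 mm by 188 mm) begins 65 mm behind the grasp point.
Start: joints at [1.074, 0.116, 1.442, -0, 1.584, -0.038], TCP at [298.947, 605.197, 218.646] pointing down, gripper open.
Joint ranges: [-2.83, 2.83], [-0.83, 2.19], [0.07, 2.5], [-1.14, 4.28], [0.01, 3], [-2.97, 2.97]. Speed limits (rad/s): [1.89, 1.89, 2.22, 3.14, 3.14, 3.14].

## Interface

Orientations are given as a 3x3 rotation matrix whose columns are the frame's x, y, z axes.
In Python, from workcell import arm, viewer, models gives the robot as it stands.
- The arm moves only by the tool arm_command, never from a script. Its argument "commands" is a list of rows, each a list of 5 numbers: the gripper's target within -1 to 1 (shut at 1, half-way at 0, fully open at -1), then the shift along the tool's x, y, z in m, then the turn about the tool's z in rad. In form: [[gripper, tx, ty, tz, spin], ...]. A call has exactly 8 rows; each row is the pose to reach, as a shift and turn from the pose commanded when the call began, along the tool's axes at that moment; what a row does not reach only later rows make up. A row lasts 1/10 s, in which the tool goes at most 50 mm and 8.59 degrees, less where a joint would pass 70% of its speed; a pose out of reach is approached as far as the arm can. A call with a gripper value outside its range is refused whole. The fingers move at their own pace and stop on an object; "newtons" is the grip in N (left out, the last holds). Time passes only in rows, so rows that repeat a pose let the fingers close, or fill a call up. It gives the time, the measured TCP pose, the force, the opening and the grip force at its end, in the units of the state.
- arm.state(): the state, without advancing time (a new reading comes with each control period).
- viewer.snapshot(name): name is "side" or "top"; returns (picture, depth): 420x560x3 uint8, red, green, blue; 420x560 float32, mm along the optical axis (not along the pixel's ray), 0 where there is no reading.
- viewer.camera_params(name): a dict with "K" (3x3 intrinsics, pixels), "R" (3x3) and "t" (3): a world point X has camera coordinates R X + t. Camera axes: x right, y down, z forward; pixel columns grow to the right and rows downward; lengths in mm; the calibration is good to about 2 mm. A picture is of the moment at which its call begins. camera_params takes no time and is no camera call.
- arm.hand_in(): hands the job in; it is judged then, once.
Trained networks look in the newest picture that a camera, given by its name, has taken for a name from the list of things; names that differ only in an ending like _2 or _b are one class to them, and where a whole thing is asked for, a point or a joint stands for the part that bears it (a point fixed in the world has none). Each returns a list of dicts, best first, with "conf" (0 to 1); they miss things now and then, are a little off and sometimes report something else, mostly with a low value. They report only what shows in the picture. A call takes as long as a camera call.
- models.spot_in(camera, label): "at" ([x, y, z] in mm, in world coordinates, good to about 4 mm: the middle of the surface that is visible of it).
- models.trace(camera, label): "pixels" (420x560 bool, what is visible of it).
- models.landmark_of(camera, label): "at" ([x, y, z] in mm, in world coordinates, good to about 4 mm: a listed point, or the origin of a listed thing).
The state is a dict: "t": time; "joints": joint angles; "joint_velocities": joint speeds; "effort": joint torques, N m; "ee_pos": TCP position; "tcp_rot": TCP orientation; "ft_force": force on the tool from outside, world axes, zero at the start; "wrist_torque": the same for the moment, N m; "opening": opening from 0.0 (shut) to 1.0 (fully open); "grasp_force": force on a finger pad.
Only numpy, scipy, OpenCV 4.12 (cv2) and the standard library are available. Lean on these libraries where they do the work, as an engineer would, in place of code of your own. Each camera call takes 0.05 s, during which the arm holds its last target. There are 200 camera calls.

## Task

The recipe binder lies open on the worktop. With the fingertips, turn the top leaf of its right-hand side (the robot's right) over the rings and press it down flat on the left-hand side, to show the next recipe. Turn that one leaf only, do not pinch or force it, leave the things around the binder where they are, and end clear of it.

Things in the scene. Friction and masses are not known exactly. Their poses are not given: they have to be found in the camera images.
- binder: A5 ring binder, open flat, fixed, grey covers 3 mm thick: 232 mm along x (the spine, away from the robot), 440 along y (left +y). Origin under the spine's middle. Each side holds a block of sheets 13 to 160 mm from the spine's middle, top 42 mm high. Steel rings arch over the spine to 59 mm. On the left block lies an already turned, fixed leaf, top face 47 mm high, its tab at x = +72 mm.
- spine (a point): Point on the axis about which the top leaf turns, at the middle of the spine, 50 mm above the worktop. Axes as the binder's: x along the turning axis, y to the left, z up.
- top_leaf (a joint): Angle (rad) of the leaf to turn: 0 = flat on the right, 1.57 = upright on the rings, 3.14 = flat on the left. Stiff grey board with paper facings, 4.2 mm thick, 75 g, 214 mm along the spine, reaching 168 mm from the axis. Tight on its rings: it stays at any angle where it is left, takes 1 to 1.5 N at its free edge to turn and will not fall flat by itself. Starts at 0 to 0.25 rad.
- top_leaf_tab (a point): Tab of that leaf, mid-thickness, 177 mm from the axis, at the middle of the free edge (binder x = 0): 60 mm long along the spine, sticking out from 168 to 186 mm from the axis. Under it is free space down to the cover: the sheets end at 160 mm, the leaf below at 168 mm but for its own tab. Axes turn with the leaf and equal the binder's when flat on the right: -y from axis to tab.
- next_leaf (a joint): Angle (rad) of the next leaf, alike and as stiff, lying under the top leaf with its axis 44.5 mm above the worktop: 0 = flat on the right. It starts at 0 and is to stay there. Same size of board and tab. (Solids top_leaf_c2 and _c3 are the front facing and tab label of the top leaf, _c4 and _c5 those of its back.)
- next_leaf_tab (a point): Tab of the next leaf (60 mm long), 177 mm from the axis, at binder x = -72 mm, nearer the robot than the top leaf's tab; a 12 mm gap along the spine separates the two tabs.
- pepper_mill: Loose dark wooden mill, 54 mm wide, 150 mm tall, beyond the binder; origin under its foot.
- salt_mill: Loose pale wooden mill, 54 mm wide, 117 mm tall, beyond the binder; origin under its foot.
- mug: Loose white mug, 80 mm wide, 92 mm tall, left of the binder; origin under its foot.
- spice_jar: Loose glass jar, 44 mm wide, 88 mm tall, left of the binder; origin under its foot.
- kitchen_timer: Loose round kitchen timer, 64 mm wide, 48 mm tall, beyond the binder; origin under its foot.
- wooden_spoon: Loose wooden spoon lying on the worktop right of the binder, 260 mm long, roughly along the spine's direction.
- prep_bowl: Loose blue bowl, 110 mm wide, 50 mm tall, beyond the binder to the left; origin under its foot.

How it is judged (in metres and radians):
On the way, in this order (a step that is already met when the one before it is completed fails the run):
1. the top leaf stands up on the rings (value of joint top_leaf above 1.3 rad), for 0.05 s.
2. the top leaf lies flat on the left-hand side (value of joint top_leaf above 3.06 rad), for 0.2 s.
At the end, for the whole second after the job is handed in: The top leaf rests within 0.08 rad of flat on the left-hand side, the next leaf lies within 0.06 rad of flat on the right, and every thing around the binder is within 25 mm of where it stood (value of joint top_leaf above 3.06 rad and velocity of joint top_leaf between -0.1 and 0.1 rad/s and value of joint next_leaf below 0.06 rad and distance of each of pepper_mill, salt_mill, mug, spice_jar, kitchen_timer, wooden_spoon, prep_bowl from where it was at the start of the episode below 0.025 m); the robot touches nothing.
It fails at once if the leaf was pinched between the fingers (pressed by them on its front and its back at once) ((contact force between the fingers and top_leaf_c2 above 0.3 N or contact force between the fingers and top_leaf_c3 above 0.3 N) and (contact force between the fingers and top_leaf_c4 above 0.3 N or contact force between the fingers and top_leaf_c5 above 0.3 N)).
It fails at once if the leaf was gripped or forced while it was being turned (over 12 N from the fingers; a fingertip needs under 2 N) (value of joint top_leaf between 0.3 and 2.8 rad and (contact force between the fingers and top_leaf_c0 above 12 N or contact force between the fingers and top_leaf_c1 above 12 N or contact force between the fingers and top_leaf_c2 above 12 N or contact force between the fingers and top_leaf_c3 above 12 N or contact force between the fingers and top_leaf_c4 above 12 N or contact force between the fingers and top_leaf_c5 above 12 N)).
It fails at once if the next leaf was lifted by more than 0.25 rad (value of joint next_leaf above 0.25 rad).
It fails at once if a thing around the binder was moved by more than 25 mm, or lifted (distance of any of pepper_mill, salt_mill, mug, spice_jar, kitchen_timer, wooden_spoon, prep_bowl from where it was at the start of the episode above 0.025 m).
It also fails if it takes over 56 s, if anything falls off the work surface, if the arm or the gripper's body presses on something with over 40 N, if the wrist force passes 120 N, or if a joint passes its speed limit or range.

## Working session

There is one attempt and no reset: what is moved stays moved. The work goes in short steps, Python scripts to look and compute and a tool call to move; the robot and the scene stay as the last step left them, time stands still between calls to the robot, and variables do not carry over. Pictures are saved under pics/ and viewed, at most 10 in all, crops included, and the job is handed in when it is done.

Besides the shell and the picture viewer there is one more tool, called after ">>>" in YAML: its name, and indented under it one key for each argument. arm_command: Moves the arm, as the interface text tells. Its arguments: {"type":"object","properties":{"commands":{"type":"array","items":{"type":"array","items":{"type":"number"}}},"newtons":{"type":"number"}},"required":["commands"]}

```bash
mkdir -p pics; ls
python3 - <<'E'
from workcell import arm, viewer, models
import cv2,numpy as np
for c in ("top","side"):
    p,d=viewer.snapshot(c); cv2.imwrite(f"pics/{c}0.png",p[:,:,::-1])
    for l in ("spine","top_leaf_tab","next_leaf_tab","binder"):
        print(c,l,[(np.round(r["at"],1).tolist(),round(r["conf"],2)) for r in models.landmark_of(c,l)][:2])
for l in "pepper_mill salt_mill mug spice_jar kitchen_timer wooden_spoon prep_bowl".split():
    print(l,[(np.round(r["at"]).tolist(),round(r["conf"],2)) for r in models.landmark_of("top",l)][:1])
s=arm.state();print(s["t"],s["ee_pos"],np.round(s["tcp_rot"],3).tolist())
E
```

```text
pics
top spine [([490.3, 95.7, 49.3], 0.92)]
top top_leaf_tab [([477.9, -81.5, 77.7], 0.9)]
top next_leaf_tab [([403.4, -74.6, 44.0], 0.55), ([675.4, -76.8, -4.5], 0.45)]
top binder [([483.2, 89.6, 0.1], 0.86)]
side spine [([488.2, 91.2, 44.0], 0.76)]
side top_leaf_tab [([479.4, -83.7, 81.9], 0.63)]
side next_leaf_tab [([402.3, -79.4, 45.0], 0.92), ([478.6, -86.7, 79.8], 0.75)]
side binder [([491.4, 93.8, -0.1], 0.69), ([658.8, 103.9, -1.6], 0.63)]
pepper_mill [([677.0, -80.0, -1.0], 0.96)]
salt_mill [([686.0, 230.0, -3.0], 0.8)]
mug [([535.0, 386.0, 2.0], 0.58)]
spice_jar [([490.0, 92.0, 48.0], 0.67)]
kitchen_timer [([533.0, 390.0, 3.0], 0.63)]
wooden_spoon [([471.0, -187.0, 2.0], 0.92)]
prep_bowl [([667.0, 394.0, 0.0], 0.82)]
0.85 [298.97936898 605.18975846 218.65270255] [[-0.897, 0.443, 0.0], [0.443, 0.897, 0.0], [-0.0, 0.0, -1.0]]
```

View pics/top0.png

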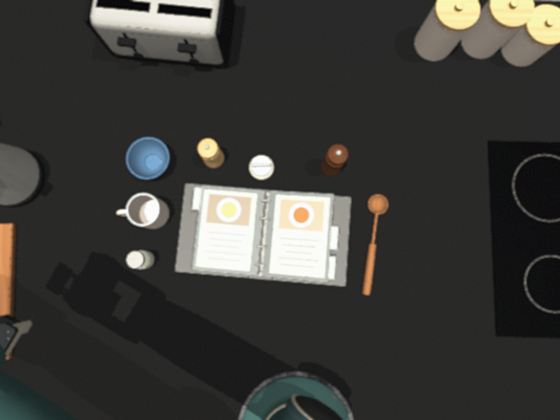

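View pics/side0.png

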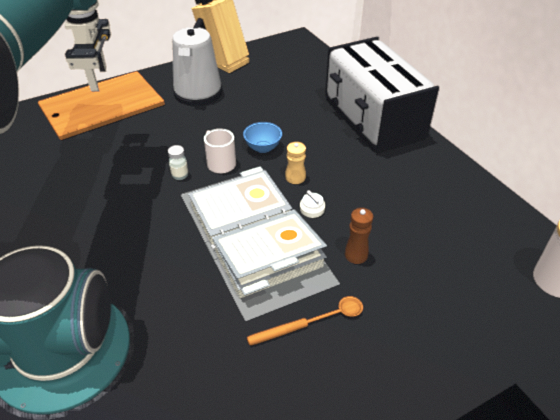

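The top view shows the binder's spine running from (262,275) to (266,190), so the yaw is slightly negative. The top leaf's tab is at (334,237) and the next leaf's tab at (332,267). The mills and timer are beyond the binder. The side view shows the top leaf raised a little, with its tab near (285,264). I'll refine the binder pose and leaf angle from depth.

```bash
cat > h.py <<'E'
from workcell import arm, viewer, models
import cv2, numpy as np
def cloud(c):
    p,d=viewer.snapshot(c); q=viewer.camera_params(c); K,R,t=map(np.array,(q["K"],q["R"],q["t"]))
    v,u=np.mgrid[:420,:560]; X=np.stack([(u-K[0,2])/K[0,0]*d,(v-K[1,2])/K[1,1]*d,d],-1)
    W=(X-t)@R; W[d==0]=np.nan
    return p,W
E
python3 - <<'E'
from h import *
for c in("top","side"):
    p,W=cloud(c)
    for l in("binder","top_leaf","next_leaf"):
        for r in models.trace(c,l)[:1]:
            P=W[r["pixels"]]; P=P[~np.isnan(P).any(1)]
            print(c,l,round(r["conf"],2),len(P),np.percentile(P,[2,50,98],axis=0).round(1).tolist(),np.round(cv2.minAreaRect(P[:,:2].astype(np.float32))[0:2],1).tolist(),cv2.minAreaRect(P[:,:2].astype(np.float32))[2])
            if l!="binder":
                A=np.c_[P[:,:2],np.ones(len(P))]; k=np.ones(len(P),bool)
                for _ in range(5):
                    s=np.linalg.lstsq(A[k],P[k,2],rcond=None)[0]; k=abs(A@s-P[:,2])<4
                print("plane",s.round(4),k.mean())
    for l in("top_leaf_tab","next_leaf_tab","spine"):
        print(l,[(np.round(r["at"],1).tolist(),round(r["conf"],2)) for r in models.landmark_of(c,l)][:2])
E
```

```text
top binder 0.61 15006 [[376.3, -118.5, 0.6], [484.1, 90.5, 47.9], [595.9, 303.9, 82.0]] [[488.8, 92.4], [445.4, 236.7]] 86.93797302246094
top top_leaf 0.73 5880 [[381.3, -79.1, 52.4], [481.2, 3.6, 68.7], [585.6, 84.6, 83.9]] [[487.8, -0.6], [179.1, 228.8]] 86.66348266601562
plane [-1.02000e-02 -1.82100e-01  7.42262e+01] 0.9600340136054422
top next_leaf 0.5 169 [[378.3, -93.6, 2.8], [402.8, -79.9, 46.9], [432.5, -65.9, 81.3]] [[404.6, -80.8], [30.3, 60.9]] 89.7190170288086
plane [-6.50000e-03  4.68000e-02  5.31013e+01] 0.863905325443787
top_leaf_tab [([475.2, -85.4, 76.3], 0.68)]
next_leaf_tab [([405.1, -76.3, 42.9], 0.47)]
spine [([489.5, 91.9, 47.1], 0.92)]
side binder 0.61 13428 [[374.1, -121.0, -0.1], [472.3, 11.0, 46.2], [591.0, 260.1, 81.6]] [[504.1, 94.1], [450.3, 264.5]] 86.7055892944336
side top_leaf 0.98 4507 [[380.6, -83.0, 47.5], [478.8, -3.0, 69.2], [586.2, 87.0, 83.7]] [[500.2, 15.7], [258.0, 219.3]] 1.3420624732971191
plane [-1.08000e-02 -1.82900e-01  7.38032e+01] 0.9680497004659419
side next_leaf 0.82 1039 [[376.4, -87.0, 31.0], [441.2, -67.3, 46.0], [581.7, -28.4, 50.3]] [[481.0, -57.4], [107.6, 240.4]] 75.06294250488281
plane [-1.70000e-03 -3.70000e-03  4.65041e+01] 0.9239653512993262
top_leaf_tab [([479.4, -81.6, 77.9], 0.87)]
next_leaf_tab [([404.5, -78.4, 42.3], 0.73)]
spine [([488.1, 92.2, 44.3], 0.72)]
```

>>> arm_command:
  commands:
    - [1, 0, 0, -0.02, 0.15]
    - [1, 0, -0.05, -0.03, 0.3]
    - [1, 0, -0.1, -0.03, 0.45]
    - [1, 0, -0.15, -0.03, 0.6]
    - [1, 0, -0.2, -0.03, 0.75]
    - [1, 0, -0.25, -0.03, 0.9]
    - [1, 0, -0.3, -0.03, 1.05]
    - [1, -0.05, -0.35, -0.03, 1.17]
  newtons: 5

```text
t: 2.35
ee_pos: [179.3, 288.6, 248.8]
tcp_rot: [[0.059, 0.998, 0.0], [0.998, -0.059, 0.001], [0.001, 0.0, -1.0]]
ft_force: [1.8, 0.7, 0.6]
opening: 0.36
grasp_force: 0.0
```

>>> arm_command:
  commands:
    - [1, 0, 0.045, 0, 0]
    - [1, -0.01, 0.09, 0, 0]
    - [1, -0.03, 0.135, 0, 0]
    - [1, -0.06, 0.175, 0, 0]
    - [1, -0.09, 0.21, 0, 0]
    - [1, -0.13, 0.24, 0, 0]
    - [1, -0.17, 0.27, 0, 0]
    - [1, -0.21, 0.29, 0, 0]

```text
t: 3.15
ee_pos: [460.5, 61.0, 248.6]
tcp_rot: [[0.058, 0.998, 0.0], [0.998, -0.058, -0.0], [-0.0, 0.0, -1.0]]
ft_force: [0.7, 0.1, 0.7]
opening: 0.009
grasp_force: 0.0
```

>>> arm_command:
  commands:
    - [1, -0.04, 0.01, 0, 0]
    - [1, -0.08, 0.02, 0, 0]
    - [1, -0.12, 0.03, 0, 0]
    - [1, -0.15, 0.03, 0, 0]
    - [1, -0.17, 0.03, 0, 0]
    - [1, -0.17, 0.03, 0, 0]
    - [1, -0.17, 0.03, 0, 0]
    - [1, -0.17, 0.03, 0, 0]

```text
t: 3.95
ee_pos: [479.6, -107.6, 248.7]
tcp_rot: [[0.057, 0.998, 0.0], [0.998, -0.057, 0.0], [0.0, 0.0, -1.0]]
ft_force: [-0.0, -0.5, 0.3]
opening: 0.005
grasp_force: 0.0
```

>>> arm_command:
  commands:
    - [1, -0.006, 0, 0.04, 0]
    - [1, -0.006, 0, 0.08, 0]
    - [1, -0.006, 0, 0.12, 0]
    - [1, -0.006, 0, 0.155, 0]
    - [1, -0.006, 0, 0.19, 0]
    - [1, -0.006, 0, 0.215, 0]
    - [1, -0.006, 0, 0.226, 0]
    - [1, -0.006, 0, 0.226, 0]

```text
t: 4.75
ee_pos: [478.8, -113.5, 21.8]
tcp_rot: [[0.057, 0.998, -0.002], [0.998, -0.057, 0.001], [0.0, -0.002, -1.0]]
ft_force: [-0.4, 0.2, 0.8]
opening: 0.007
grasp_force: 0.0
```

Run:
```python
from h import *
p,W=cloud("side"); cv2.imwrite("pics/s1.png",cv2.resize(p[170:370,170:400],None,fx=3,fy=3)[:,:,::-1])
s=arm.state();print(s["ee_pos"],s["ft_force"])
```

```text
[ 479.42496683 -113.8439933    23.13963404] [-0.45284879  0.43070397  0.39638422]
```

View pics/s1.png

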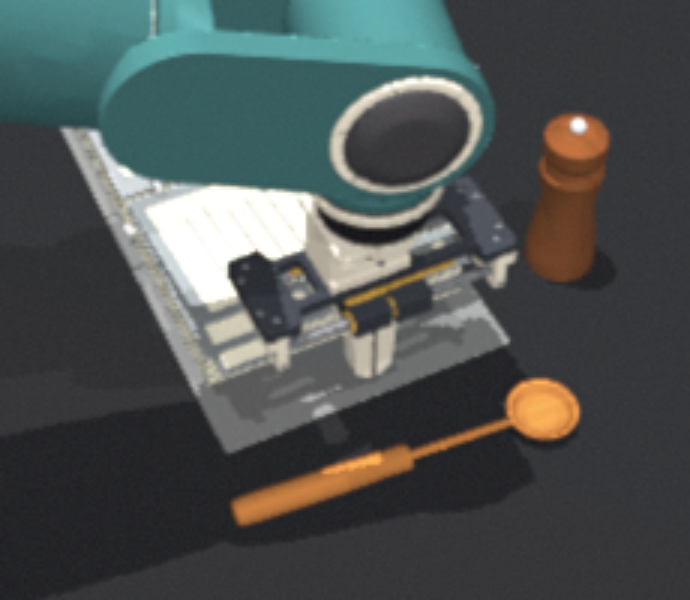

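The closed fingers stand just outside the top leaf's tab, at crop (370,350). The gripper is clear of the spoon and the mill. Next I'll close in on the tab edge while rising, so friction lifts the leaf.

>>> arm_command:
  commands:
    - [1, 0.008, 0, 0, 0]
    - [1, 0.012, 0, -0.003, 0]
    - [1, 0.014, 0, -0.007, 0]
    - [1, 0.016, 0, -0.012, 0]
    - [1, 0.0175, 0, -0.018, 0]
    - [1, 0.019, 0, -0.026, 0]
    - [1, 0.0205, 0, -0.033, 0]
    - [1, 0.0215, 0, -0.04, 0]

```text
t: 5.6
ee_pos: [480.4, -92.7, 63.4]
tcp_rot: [[0.058, 0.998, 0.0], [0.998, -0.058, 0.0], [0.0, 0.0, -1.0]]
ft_force: [-0.4, -1.5, -1.6]
opening: 0.004
grasp_force: 0.6
```

```bash
cat > m.py <<'E'
from h import *
s=arm.state(); e=np.array(s["ee_pos"]); print(s["t"],e.round(1),np.round(s["ft_force"],1))
print("d",((e-[489,92,0])@[-.057,-.998,0]).round(1))
for c in("side","top"):
    p,W=cloud(c)
    for l in("top_leaf","next_leaf"):
        for r in models.trace(c,l)[:1]:
            P=W[r["pixels"]]; P=P[~np.isnan(P).any(1)]
            Q=np.c_[(P-[489,92,0])@[-.057,-.998,0],P[:,2]-50]
            Q=Q[np.hypot(*Q.T)>40]; print(c,l,round(r["conf"],2),len(Q),np.percentile(np.arctan2(Q[:,1],Q[:,0]),[10,50,90]).round(3))
    cv2.imwrite(f"pics/{c}_m.png",p[:,:,::-1])
E
python3 m.py
```

```text
5.6 [480.4 -92.7  63.4] [-0.4 -1.5 -1.6]
d 184.9
side top_leaf 0.62 861 [0.312 0.328 0.357]
side next_leaf 0.81 1395 [-0.048 -0.027 -0.011]
top top_leaf 0.96 3457 [0.315 0.342 0.382]
top next_leaf 0.29 10214 [-3.124 -2.907  0.361]
```

>>> arm_command:
  commands:
    - [1, 0.0035, 0, -0.012, 0]
    - [1, 0.0075, 0, -0.025, 0]
    - [1, 0.0125, 0, -0.037, 0]
    - [1, 0.018, 0, -0.049, 0]
    - [1, 0.024, 0, -0.06, 0]
    - [1, 0.0305, 0, -0.07, 0]
    - [1, 0.0375, 0, -0.08, 0]
    - [1, 0.045, 0, -0.089, 0]

```text
t: 6.7
ee_pos: [483.1, -47.3, 152.5]
tcp_rot: [[0.058, 0.998, 0.0], [0.998, -0.058, 0.0], [0.0, 0.0, -1.0]]
ft_force: [-0.0, -1.6, -1.0]
opening: 0.006
grasp_force: 0.4
```

```bash
python3 m.py
```

```text
6.7 [483.1 -47.3 152.5] [-0.  -1.6 -1. ]
d 139.3
side top_leaf 0.77 338 [0.786 0.804 0.828]
side next_leaf 0.85 4192 [-0.076 -0.034 -0.013]
top top_leaf 0.68 2009 [0.813 0.838 0.874]
top next_leaf 0.69 181 [-0.04  -0.024 -0.008]
```

>>> arm_command:
  commands:
    - [1, 0.013, 0, -0.012, 0]
    - [1, 0.027, 0, -0.022, 0]
    - [1, 0.041, 0, -0.031, 0]
    - [1, 0.056, 0, -0.038, 0]
    - [1, 0.071, 0, -0.044, 0]
    - [1, 0.087, 0, -0.048, 0]
    - [1, 0.1, 0, -0.05, 0]
    - [1, 0.11, 0, -0.05, 0]

```text
t: 7.8
ee_pos: [489.5, 63.4, 202.3]
tcp_rot: [[0.057, 0.998, 0.001], [0.998, -0.057, 0.0], [0.0, 0.001, -1.0]]
ft_force: [-0.9, -2.2, 0.9]
opening: 0.006
grasp_force: 0.5
```

```bash
python3 m.py
```

```text
7.8 [489.5  63.4 202.3] [-0.9 -2.2  0.9]
d 28.5
side top_leaf 0.79 3328 [1.426 1.453 1.472]
side next_leaf 0.96 4254 [-0.079 -0.035 -0.014]
top top_leaf 0.37 39 [1.481 1.492 1.504]
top next_leaf 0.97 869 [-0.062 -0.031 -0.008]
```

View pics/side_m.png

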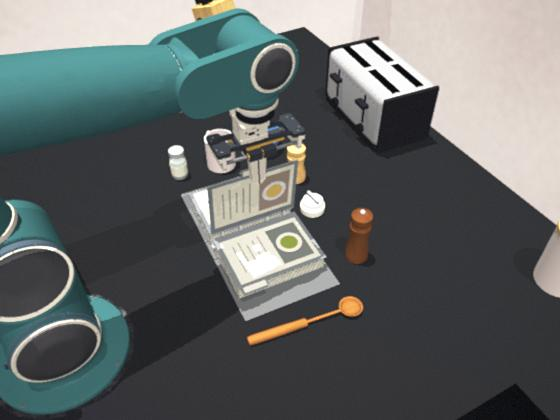

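The side view shows the leaf nearly upright, with the closed fingertips behind its tab at (257,170). The next leaf is flat on the right and nothing else has moved. I'll continue over the top.

>>> arm_command:
  commands:
    - [1, 0.015, 0, 0, 0]
    - [1, 0.03, 0, 0.001, 0]
    - [1, 0.045, 0, 0.003, 0]
    - [1, 0.06, 0, 0.006, 0]
    - [1, 0.074, 0, 0.011, 0]
    - [1, 0.088, 0, 0.017, 0]
    - [1, 0.101, 0, 0.0245, 0]
    - [1, 0.113, 0, 0.033, 0]

```text
t: 8.9
ee_pos: [495.9, 175.9, 167.8]
tcp_rot: [[0.058, 0.998, -0.0], [0.998, -0.058, 0.0], [0.0, -0.0, -1.0]]
ft_force: [-0.2, -0.7, 0.5]
opening: 0.006
grasp_force: 0.3
```

```bash
python3 m.py
```

```text
8.9 [495.9 175.9 167.8] [-0.2 -0.7  0.5]
d -84.1
side top_leaf 0.85 4702 [2.19  2.233 2.265]
side next_leaf 0.81 4211 [-0.078 -0.035 -0.013]
top top_leaf 0.88 833 [2.19  2.244 2.263]
top next_leaf 0.75 4456 [-0.068 -0.03  -0.006]
```

>>> arm_command:
  commands:
    - [1, 0.012, 0, 0.009, 0]
    - [1, 0.022, 0, 0.02, 0]
    - [1, 0.031, 0, 0.032, 0]
    - [1, 0.0385, 0, 0.045, 0]
    - [1, 0.045, 0, 0.0585, 0]
    - [1, 0.05, 0, 0.0725, 0]
    - [1, 0.0535, 0, 0.086, 0]
    - [1, 0.0555, 0, 0.097, 0]

```text
t: 10.0
ee_pos: [498.9, 230.3, 70.1]
tcp_rot: [[0.058, 0.998, -0.001], [0.998, -0.058, -0.0], [-0.0, -0.001, -1.0]]
ft_force: [-0.4, 0.3, 0.3]
opening: 0.006
grasp_force: 0.2
```

```bash
python3 m.py
```

```text
10.0 [498.9 230.3  70.1] [-0.4  0.3  0.3]
d -138.6
side top_leaf 0.61 3336 [2.962 3.004 3.031]
side next_leaf 0.95 4235 [-0.078 -0.034 -0.012]
top top_leaf 0.83 1714 [2.949 2.999 3.034]
top next_leaf 0.8 4499 [-0.069 -0.03  -0.006]
```

>>> arm_command:
  commands:
    - [1, 0, 0, 0.005, 0]
    - [1, 0, 0, 0.009, 0]
    - [1, 0, 0, 0.013, 0]
    - [1, 0, 0, 0.016, 0]
    - [1, 0, 0, 0.018, 0]
    - [1, 0, 0, 0.019, 0]
    - [1, 0, 0, 0.02, 0]
    - [1, 0, 0, 0.02, 0]

```text
t: 11.1
ee_pos: [499.2, 230.1, 52.2]
tcp_rot: [[0.058, 0.998, -0.0], [0.998, -0.058, -0.0], [-0.0, -0.0, -1.0]]
ft_force: [-3.6, -1.9, 7.0]
opening: 0.005
grasp_force: 3.4
```

```bash
python3 m.py
```

```text
11.1 [499.2 230.1  52.2] [-3.6 -1.9  7. ]
d -138.4
side top_leaf 0.67 2863 [-3.132  3.113  3.136]
side next_leaf 0.93 4288 [-0.077 -0.034 -0.012]
top top_leaf 0.88 1615 [-3.108  3.099  3.13 ]
top next_leaf 0.97 4520 [-0.071 -0.029 -0.007]
```

The leaf is on its stop (7 N at z = 52). I'll press a touch more, then lift away.

>>> arm_command:
  commands:
    - [1, 0, 0, 0.001, 0]
    - [1, 0, 0, 0.002, 0]
    - [1, 0, 0, 0.002, 0]
    - [1, 0, 0, 0.002, 0]
    - [1, 0, 0, 0, 0]
    - [1, 0, 0, -0.02, 0]
    - [1, 0, 0, -0.06, 0]
    - [1, 0, 0, -0.1, 0]

```text
t: 12.2
ee_pos: [498.8, 229.9, 152.5]
tcp_rot: [[0.058, 0.998, -0.001], [0.998, -0.058, -0.0], [-0.001, -0.001, -1.0]]
ft_force: [0.2, -0.6, 0.6]
opening: 0.007
grasp_force: 0.0
```

>>> arm_command:
  commands:
    - [1, 0, 0, -0.04, 0]
    - [1, 0, 0, -0.08, 0]
    - [1, 0, -0.02, -0.1, 0]
    - [1, 0, -0.05, -0.1, 0]
    - [1, 0, -0.08, -0.1, 0]
    - [1, 0, -0.1, -0.1, 0]
    - [1, 0, -0.1, -0.1, 0]
    - [1, 0, -0.1, -0.1, 0]

```text
t: 13.0
ee_pos: [399.5, 236.0, 251.9]
tcp_rot: [[0.057, 0.998, 0.001], [0.998, -0.057, 0.0], [0.0, 0.001, -1.0]]
ft_force: [0.1, -1.0, -0.4]
opening: 0.007
grasp_force: 0.0
```

```bash
python3 m.py
python3 - <<'E'
from h import *
for c in("side","top"):
    p,W=cloud(c)
    for r in models.trace(c,"top_leaf")[:1]:
        P=W[r["pixels"]]; P=P[~np.isnan(P).any(1)]; A=np.c_[P[:,:2],np.ones(len(P))]; k=np.ones(len(P),bool)
        for _ in range(6):
            s=np.linalg.lstsq(A[k],P[k,2],rcond=None)[0]; k=abs(A@s-P[:,2])<4
        print(c,"plane",s.round(4),np.median(P,0).round(1))
E
```

```text
13.0 [399.5 236.  251.9] [ 0.1 -1.  -0.4]
d -138.6
side top_leaf 0.7 868 [-3.129 -3.073 -3.009]
side next_leaf 0.65 4223 [-0.08  -0.035 -0.012]
top top_leaf 0.82 4176 [-3.122  3.111  3.134]
top next_leaf 0.83 4635 [-0.078 -0.03  -0.007]
side plane [ 5.00000e-04 -4.00000e-04  5.13817e+01] [490.7 174.7  51.5]
top plane [ 6.00000e-04 -1.00000e-04  5.19686e+01] [493.9 177.6  52.3]
```

View pics/side_m.png

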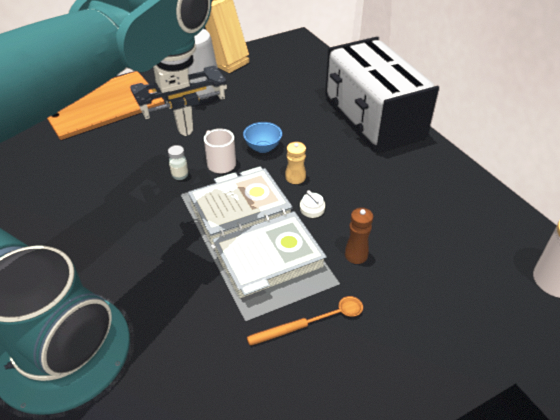

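The side view shows the leaf flat on the left (its plane is level at z = 52). The next leaf is flat on the right, nothing else has moved, and the gripper is clear at (185,120).

```bash
python3 -c "
from workcell import arm
print(arm.hand_in())"
```

```text
the job is handed in; nothing more can be done
None
```

The top leaf is turned over and pressed flat on the left, the next leaf and everything around the binder stayed where they were, and the job is handed in with the arm clear.

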